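# Put the flat scraper away in its slotted rack

## Robot

A 6-joint arm with a two-finger parallel gripper is mounted at the origin on the work surface. World frame = base frame: x ahead of the robot, y to its left, z up, the work surface at z = 0. Lengths are in m, angles in rad, forces in N, time in s.
With the tool pointing down it reaches from about 0.25 to 0.725 m from the base axis. Payload 4 kg.
Tool frame: the origin (TCP) lies at the very end of the fingers, on their centre line; the grasp point (between the pads) lies 19 mm behind it; z points along the fingers, y is the line along which they close (so a half turn about z gives the same grasp; the last joint's range is limited). The gripper opens to 85 mm and grips with 20 to 120 N. Pads are 22 mm wide; open, the fingers measure 114 mm over their backs; the gripper's body (76 mm by 85 mm) begins 54 mm behind the grasp point. The pads swing forward as they close: fully open they stand 13 mm farther back than shut.
Start: joints at [-1.265, 0.241, 0.005, 1.335, 0, 1.571], TCP at [0.151, -0.477, 0.231] pointing down, gripper open.
Joint ranges: [-2.72, 2.72], [-1.05, 1.87], [-1.09, 1.28], [-1.99, 2.15], [-1.42, 1.44], [-3.14, 3.14]. Speed limits (rad/s): [2.79, 2.79, 3.14, 3.14, 3.14, 3.14].

## Interface

Orientations are given as a unit quaternion [x, y, z, w].
In Python, from workcell import * gives the robot as it stands. The module is installed in compiled form; this text tells all that it offers.
- The arm moves only by the tool send_rows, never from a script. Its argument "steps" is text: rows parted by semicolons, each of 7 numbers parted by spaces: the opening, from -1 (shut) to 1 (fully open), then the shift along the world's x, y, z in m, then the turn, a rotation vector about the world's x, y, z in rad. A call has exactly 5 rows; each row shifts and turns the commanded pose from where the row before left it; what a row does not reach is not made up. A row lasts 1/12 s, in which the tool goes at most 41.7 mm and 7.16 degrees, less where a joint would pass 70% of its speed; a pose out of reach is approached as far as the arm can. A call is refused whole if a number of a shift passes 0.0417 or a number of a turn 0.125, either way. A call with a gripper value outside its range is refused whole. The fingers move at their own pace and stop on an object; the grip force is fixed at half the most. Time passes only in rows, so rows that do not move let the fingers close, or fill a call up. It gives the time, the measured TCP pose, the force, the opening and the grip force at its end, in the units of the state.
- get_obs(): the state, without advancing time (a new reading comes with each control period).
- camera(name): name is "side" or "top" or "wrist"; returns a dict with "frame" (480x640x3 uint8, red, green, blue), "range_z" (480x640 float32, m along the optical axis (not along the pixel's ray), 0 where there is no reading), "camera_matrix" (3x3 intrinsics, pixels), "extrinsics" (4x4, takes a point from world to camera coordinates); the wrist camera has in their place "T_tool_cam" (4x4, takes a point from camera to tool coordinates, whose origin is the TCP and whose axes are the flange's). Camera axes: x right, y down, z forward; pixel columns grow to the right and rows downward; lengths in m; the calibration is good to about 2 mm. A picture is of the moment at which its call begins: read the wrist's pose just before it.
- job_done(): hands the job in; it is judged then, once.
The state is a dict: "clock": time; "joint_pos": joint angles; "joint_vel": joint speeds; "tau": joint torques, N m; "eef_pos": TCP position; "tool_rot": TCP orientation; "ft_force": force on the tool from outside, world axes, zero at the start; "ft_torque": the same for the moment, N m; "grip_width": finger opening in m; "grasp_force": force on a finger pad.
Only numpy, scipy, OpenCV 4.12 (cv2) and the standard library are available. Lean on these libraries where they do the work, as an engineer would, in place of code of your own. Each camera call takes 0.05 s, during which the arm holds its last target. There are 200 camera calls.

## Task

Lift the pewter weight off the slotted scraper rack and stand it upright on the middle of the round cork pad. Then take the orange-handled scraper out of its small dark rest and slide it blade-down into the rack slot the weight was covering until it is fully home, and last push the blue-tabbed keeper bar all the way in over the scrapers' shoulders. Leave the two black-handled scrapers in their slots and do not disturb anything else on the shelf.

Things in the scene. Friction and masses are not known exactly. Their poses are not given: they have to be found in the camera images.
- scraper: orange-handled flat steel scraper to put away: blade 80 mm wide (x), 4 thick (y), 58 high; block handle centred on its top edge, 36 (x) by 16 (y), from 58 to 92 mm height, leaving 22 mm bare blade shoulders either side. Both ways round alike. Origin: middle of the blade's bottom edge; z up through the handle. Starts upright in the rest, bottom edge 6 mm above the table.
- rack: fixed brown wooden block, 120 mm (x) by 172 (y), deck 50 mm above the table. Three blind slots at 56 mm pitch in y, each running along x: 94 mm long, 7.5 wide, 3 mm chamfer, 40 deep. Seated scraper: origin at 10 mm, shoulders 68, handle top 102 mm above the table. Origin: centre of underside; -x is the keeper's side, towards the robot.
- slot_left (a point): centre of the mouth of the rack's +y slot, on the deck (50 mm above the table); axes as the rack's
- slot_mid (a point): centre of the mouth of the rack's middle slot, on the deck; axes as the rack's
- slot_right (a point): centre of the mouth of the rack's -y slot, on the deck; axes as the rack's
- keeper (a joint): sliding keeper bar of the rack, m: 0 = all the way in, grows to 0.035 as it slides out to rack -x; starts out. Aluminium bar, 196 mm along rack y, 14 mm in x, 72 to 82 mm above the table (4 mm over a seated blade's shoulder); when in, it covers rack x -42 to -28 mm. Takes 2 to 5 N, stays where left; push it with closed fingers.
- keeper_tab (a point): middle of the front (local -x) face of the keeper's upright blue tab, 97 mm above the table; tab is 50 mm wide (y), 6 mm thick, from 82 to 112 mm above the table, its front face flush with the bar's. Moves with the keeper; push it along the rack's +x.
- weight: dark grey pewter weight of about 0.4 kg: disc 44 mm diameter, 30 mm high, with a knob 20 mm diameter from 32 to 60 mm height to grip it by. Origin: centre of its underside. It starts standing on the rack's deck over the one free slot.
- pad: fixed round cork pad, 72 mm diameter, 5 mm thick; origin at the centre of its underside on the table
- rest: small fixed dark wooden rest block, 110 mm (local x) by 44 mm (local y) by 24 mm high, with one slot along x, 86 mm long, 7 mm wide, 18 mm deep, in which the orange scraper stands. Origin: centre of the underside.
- scraper_a: black-handled scraper already in a rack slot, leave alone: same shape and size and origin as the orange one
- scraper_b: second black-handled scraper already in a rack slot, leave alone: same shape, size and origin
- bocal: curved copper bocal tube lying on the table, about 270 mm long and 110 mm across, 16 mm high; leave alone. Origin near its middle, on the table
- cone: grey plastic sizing cone standing upright, 36 mm diameter at the foot, 85 mm high; leave alone. Origin: centre of its underside
- nipple_a: small brass vent nipple standing upright, 18 mm diameter, 24 mm high; leave alone. Origin: centre of its underside
- nipple_b: second brass vent nipple, same size; leave alone. Origin: centre of its underside
Mind the look-alikes: they are no part of the job. What is shaped like the scraper but red is not meant.

How it is judged:
On the way, in this order (a step that is already met when the one before it is completed fails the run):
1. the pewter weight stands upright on the middle of the cork pad (horizontal distance between weight and pad below 0.016 m and z of weight in the frame of pad between 0.002 and 0.009 m and angle between weight's own z axis and vertical below 0.1 rad and linear speed of weight below 0.02 m/s), for 0.2 s.
2. the orange scraper is fully home in the free rack slot (((horizontal distance between scraper and slot_left below 0.01 m and z of scraper in the frame of rack below 0.014 m and angle between scraper's own z axis and vertical below 0.15 rad and angle between the x axis of scraper and the x axis of rack, either way round below 0.12 rad) or (horizontal distance between scraper and slot_mid below 0.01 m and z of scraper in the frame of rack below 0.014 m and angle between scraper's own z axis and vertical below 0.15 rad and angle between the x axis of scraper and the x axis of rack, either way round below 0.12 rad) or (horizontal distance between scraper and slot_right below 0.01 m and z of scraper in the frame of rack below 0.014 m and angle between scraper's own z axis and vertical below 0.15 rad and angle between the x axis of scraper and the x axis of rack, either way round below 0.12 rad))), for 0.2 s.
At the end, for the whole second after the job is handed in: Orange scraper at rest in a rack slot: within 10 mm of slot centre, at most 4 mm above its floor, upright (0.15 rad), in line with the rack (0.12 rad). Keeper within 5 mm of all the way in. Weight still and upright (0.1 rad) on the pad within 16 mm of its centre (all of step 1 and ((horizontal distance between scraper and slot_left below 0.01 m and z of scraper in the frame of rack below 0.014 m and angle between scraper's own z axis and vertical below 0.15 rad and angle between the x axis of scraper and the x axis of rack, either way round below 0.12 rad) or (horizontal distance between scraper and slot_mid below 0.01 m and z of scraper in the frame of rack below 0.014 m and angle between scraper's own z axis and vertical below 0.15 rad and angle between the x axis of scraper and the x axis of rack, either way round below 0.12 rad) or (horizontal distance between scraper and slot_right below 0.01 m and z of scraper in the frame of rack below 0.014 m and angle between scraper's own z axis and vertical below 0.15 rad and angle between the x axis of scraper and the x axis of rack, either way round below 0.12 rad)) and value of joint keeper below 0.005 m and linear speed of scraper below 0.02 m/s); the robot touches nothing.
It fails at once if a black-handled scraper is moved more than 15 mm (distance of any of scraper_a, scraper_b from where it was at the start of the episode above 0.015 m).
It fails at once if the bocal, the cone or a nipple is moved more than 30 mm (distance of any of bocal, cone, nipple_a, nipple_b from where it was at the start of the episode above 0.03 m).
It also fails if it takes over 62 s, if anything falls off the work surface, if the arm or the gripper's body presses on something with over 40 N, if the wrist force passes 120 N, or if a joint passes its speed limit or range.

## Working session

There is one attempt and no reset: what is moved stays moved. The work goes in short steps, Python scripts to look and compute and a tool call to move; the robot and the scene stay as the last step left them, time stands still between calls to the robot, and variables do not carry over. Pictures are saved under pics/ and viewed, at most 10 in all, crops included, and the job is handed in when it is done.

Besides the shell and the picture viewer there is one more tool, called after "Request:" in YAML: its name, and indented under it one key for each argument. send_rows: Moves the arm, as the interface text tells. Its arguments: {"type":"object","properties":{"steps":{"type":"string"}},"required":["steps"]}

```bash
mkdir -p pics; cat > h.py <<'E'
from workcell import *
import numpy as np, cv2
def save(n,f): cv2.imwrite('pics/'+n+'.png',cv2.cvtColor(f,cv2.COLOR_RGB2BGR))
def pts(c):  # world points for each pixel from depth (fixed cams)
    K,E,z=c['camera_matrix'],c['extrinsics'],c['range_z']
    v,u=np.mgrid[0:480,0:640]
    P=np.stack([(u-K[0,2])/K[0,0]*z,(v-K[1,2])/K[1,1]*z,z],-1)
    W=(P-E[:3,3])@E[:3,:3]
    W[z==0]=np.nan
    return W
def ray(c,u,v,h): # onto plane z=h
    K,E=c['camera_matrix'],c['extrinsics']; R=E[:3,:3]; o=-R.T@E[:3,3]
    d=R.T@np.linalg.inv(K)@np.array([u,v,1.]); return o+d*(h-o[2])/d[2]
E
python3 - <<'E'
from h import *
o=get_obs(); print({k:np.round(v,3) for k,v in o.items()})
for n in('top','side'):
    c=camera(n); save(n+'0',c['frame']); np.save(n+'0.npy',c,allow_pickle=True); print(np.round(c['extrinsics'],3),c['camera_matrix'])
E
```

```text
{'clock': np.float64(0.0), 'joint_pos': array([-1.265,  0.241,  0.004,  1.335,  0.   ,  1.571]), 'joint_vel': array([ 0.001, -0.   , -0.001, -0.003, -0.   ,  0.   ]), 'tau': array([ 0.0000e+00, -3.7232e+01,  2.5241e+01,  1.7000e-02, -0.0000e+00,
       -0.0000e+00]), 'eef_pos': array([ 0.15 , -0.476,  0.23 ]), 'tool_rot': array([ 0.988,  0.152, -0.   , -0.001]), 'ft_force': array([-0.227,  0.455, -0.742]), 'ft_torque': array([-0.007,  0.1  ,  0.027]), 'grasp_force': np.float64(0.0), 'grip_width': np.float64(0.085)}
[[ 0.017 -1.     0.025 -0.027]
 [-0.997 -0.019 -0.068  0.588]
 [ 0.069 -0.024 -0.997  0.974]
 [ 0.     0.     0.     1.   ]] [[528.8897048    0.         331.16319745]
 [  0.         528.8897048  240.01713903]
 [  0.           0.           1.        ]]
[[-0.85  -0.526  0.012  0.501]
 [-0.296  0.46  -0.837  0.259]
 [ 0.435 -0.715 -0.547  0.675]
 [ 0.     0.     0.     1.   ]] [[443.79441421   0.         322.66650535]
 [  0.         443.79441421 237.20972825]
 [  0.           0.           1.        ]]
```

View pics/top0.png

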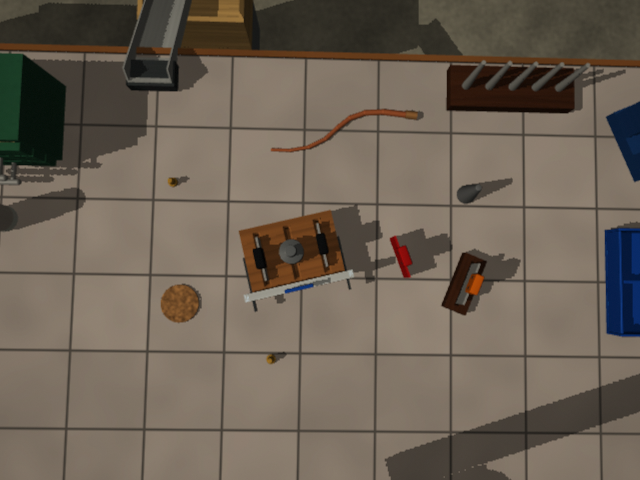

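View pics/side0.png

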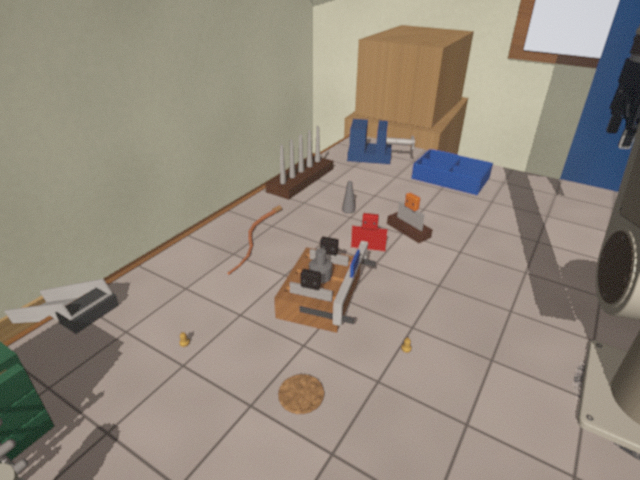

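Top view: the weight is at (291,251), over the rack's middle slot, with black scrapers at (260,258) and (322,244). The keeper's blue tab is at (299,288) and the cork pad at (180,303). The nipples are at (172,182) and (271,359), the cone at (468,193) and the copper tube at (345,125).

Candidates for the scraper are orange in the dark rest (475,285), red lying loose (402,256), and the two black ones. I choose the orange one. The peg rack at (510,90) is also not the dark rest.

```bash
cat > m.py <<'E'
from h import *
T=np.load('top0.npy',allow_pickle=True).item(); S=np.load('side0.npy',allow_pickle=True).item()
def hsv(c): return cv2.cvtColor(c['frame'],cv2.COLOR_RGB2HSV)
def box(P):
    r=cv2.minAreaRect((P[:,:2]*1000).astype(np.float32)); return np.round(r[0],1),np.round(r[1],1),round(r[2],1)
def sel(c,lo,hi,xy,rad,z0,z1):
    W=pts(c); H=hsv(c); m=cv2.inRange(H,np.array(lo),np.array(hi))>0
    m&=(np.hypot(W[...,0]-xy[0],W[...,1]-xy[1])<rad)&(W[...,2]>z0)&(W[...,2]<z1)
    return W[m]
any_=([0,0,0],[180,255,255])
def rep(n,P):
    print(n,len(P),'med',np.round(np.median(P,0)*1000,1),'ztop',np.round(np.percentile(P[:,2],[5,50,95])*1000,1),'box',*box(P))
if __name__=='__main__':
    g={k:ray(T,*p,h) for k,p,h in [('weight',(291,251),.11),('pad',(180,303),.005),('or',(475,285),.098),('red',(402,256),.05),('ba',(260,258),.1),('bb',(322,244),.1),('tab',(299,288),.11),('rest',(464,284),.024)]}
    for k,v in g.items(): print(k,np.round(v[:2],3))
    for n,c in(('T',T),('S',S)):
        rep(n+' knobtop',sel(c,*any_,g['weight'],.02,.10,.13))
        rep(n+' disc',sel(c,*any_,g['weight'],.03,.074,.09))
        rep(n+' pad',sel(c,[5,60,40],[25,255,255],g['pad'],.05,.001,.012))
        rep(n+' orange',sel(c,[3,180,100],[18,255,255],g['or'],.06,.085,.12))
        rep(n+' blade',sel(c,*any_,g['or'],.06,.050,.068))
        rep(n+' rest',sel(c,*any_,g['rest'],.08,.018,.029))
        rep(n+' ba',sel(c,*any_,g['ba'],.03,.094,.12))
        rep(n+' bb',sel(c,*any_,g['bb'],.03,.094,.12))
        rep(n+' deck',sel(c,*any_,g['weight'],.12,.045,.055))
        rep(n+' tab',sel(c,[100,120,40],[130,255,255],g['tab'],.05,.08,.12))
        rep(n+' bar',sel(c,*any_,g['tab'],.12,.077,.087))
    f=T['frame'][210:330,380:510]; save('crop',cv2.resize(f,None,fx=4.6,fy=4.6,interpolation=cv2.INTER_CUBIC))
E
python3 m.py
```

```text
weight [0.562 0.054]
pad [0.466 0.266]
or [ 0.51  -0.265]
red [ 0.56  -0.145]
ba [0.55  0.108]
bb [0.576 0.001]
tab [0.5   0.039]
rest [ 0.51  -0.267]
T knobtop 108 med [562.6  55.7 109.5] ztop [106.4 109.5 111.5] box [563.   55.6] [19.2 18.1] 45.3
T disc 363 med [561.8  54.   80.2] ztop [77.3 80.2 83.5] box [563.1  55.7] [40.8 42.5] 0.6
T pad 1129 med [464.2 266.6   4.5] ztop [1.8 4.5 7.5] box [463.9 267.9] [71.4 71.5] 1.8
T orange 194 med [ 511.4 -267.    96.3] ztop [88.4 96.3 99.4] box [ 511.2 -267.9] [15.4 35.6] 66.2
T blade 104 med [ 496.5 -261.1   61.9] ztop [51.6 61.9 65.6] box [ 511.7 -266.6] [10.  79.6] 68.9
T rest 955 med [ 510.3 -263.2   23.2] ztop [20.  23.2 26.2] box [ 510.8 -269.3] [ 45.6 110.2] 68.8
T ba 198 med [549.7 109.2 101.4] ztop [ 97.3 101.4 103.7] box [549.4 109.7] [35.7 16.4] 14.5
T bb 190 med [576.    1.4 101.3] ztop [ 97.9 101.3 104.2] box [576.6   1.3] [35.9 15.9] 13.7
T deck 4773 med [565.6  56.1  49.4] ztop [46.3 49.4 52.2] box [552.1  52.7] [143.2 180.2] 13.8
T tab 89 med [499.8  40.9 110.8] ztop [ 83.9 110.8 113.2] box [499.8  39.9] [ 5.2 47.5] 14.3
T 
[... 431 characters left out ...]
box [ 508.3 -265.7] [11.7 30.3] 73.0
S blade 150 med [ 504.5 -265.3   58. ] ztop [50.9 58.  66.8] box [ 510.9 -268.8] [13.2 80.1] 67.3
S rest 395 med [ 504.1 -261.    23. ] ztop [19.  23.  26.9] box [ 510.9 -269.1] [ 48.3 111.8] 70.8
S ba 166 med [547.8 112.3 100.6] ztop [ 95.  100.6 102.5] box [548.7 110.2] [35.5 17.3] 17.9
S bb 125 med [575.2   3.8 100.3] ztop [ 94.8 100.3 102.5] box [575.3   1.2] [35.2 17.6] 17.3
S deck 1981 med [549.3  93.7  49.3] ztop [46.1 49.3 52.5] box [554.5  53.9] [139.1 196.2] 14.6
S tab 72 med [493.3  55.  108.3] ztop [ 88.6 108.3 111.9] box [497.2  41.3] [ 4.2 45.4] 14.6
S bar 772 med [524.4  66.   81.1] ztop [78.2 81.1 85.5] box [539.6  48.9] [ 90.6 199.1] 13.9
```

View pics/crop.png

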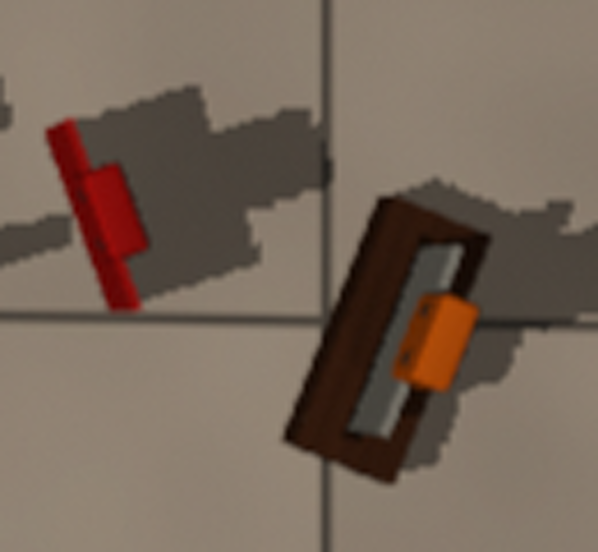

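The crop confirms the choice: the orange handle sits on a steel blade in the dark rest, and the red one lies apart on its own. Depth from both views agrees with the given heights: knob top 110, deck 49, handle top 98, and pad 5 mm. The rack yaw is 14.1°, the scraper yaw about -21.3°, and the middle slot is at (563,55.5). Next I go to the weight, turning the tool so that joint 6 stays in range.

Request:
send_rows:
  steps: "0.4 0.0206 0.0266 0 0 0 0.0756;0.4 0.0206 0.0266 0 0 0 0.0756;0.4 0.0206 0.0266 0 0 0 0.0756;0.4 0.0206 0.0266 0 0 0 0.0756;0.4 0.0206 0.0266 0 0 0 0.0756"

```text
clock: 0.52
eef_pos: [0.2539, -0.3423, 0.2309]
tool_rot: [0.942, 0.337, -0.0, -0.0]
ft_force: [0.8, 0.4, -0.2]
grip_width: 0.0595
grasp_force: 0.0
```

Request:
send_rows:
  steps: "0.4 0.0206 0.0266 0 0 0 0.0756;0.4 0.0206 0.0266 0 0 0 0.0756;0.4 0.0206 0.0266 0 0 0 0.0756;0.4 0.0206 0.0266 0 0 0 0.0756;0.4 0.0206 0.0266 0 0 0 0.0756"

```text
clock: 0.93
eef_pos: [0.357, -0.2092, 0.2311]
tool_rot: [0.861, 0.508, -0.0, -0.0]
ft_force: [-0.4, -0.1, 0.4]
grip_width: 0.0598
grasp_force: 0.0
```

Request:
send_rows:
  steps: "0.4 0.0206 0.0266 0 0 0 0.0756;0.4 0.0206 0.0266 0 0 0 0.0756;0.4 0.0206 0.0266 0 0 0 0.0756;0.4 0.0206 0.0266 0 0 0 0.0756;0.4 0.0206 0.0266 0 0 0 0.0756"

```text
clock: 1.35
eef_pos: [0.46, -0.0762, 0.2309]
tool_rot: [0.751, 0.661, -0.0, -0.0]
ft_force: [1.1, -0.4, -0.5]
grip_width: 0.0598
grasp_force: 0.0
```

Request:
send_rows:
  steps: "0.4 0.0206 0.0266 0 0 0 0.0756;0.4 0.0206 0.0266 0 0 0 0.0756;0.4 0.0206 0.0266 0 0 0 0.0756;0.4 0.0206 0.0266 0 0 0 0.0756;0.4 0.0206 0.0266 0 0 0 0.0756"

```text
clock: 1.77
eef_pos: [0.563, 0.0567, 0.2307]
tool_rot: [0.613, 0.79, -0.0, -0.0]
ft_force: [0.0, -0.5, -0.8]
grip_width: 0.0598
grasp_force: 0.0
```

Request:
send_rows:
  steps: "0.4 0 0 -0.015 0 0 0;0.4 0 0 -0.015 0 0 0;0.4 0 0 -0.015 0 0 0;0.4 0 0 -0.015 0 0 0;0.4 0 0 -0.015 0 0 0"

```text
clock: 2.18
eef_pos: [0.5621, 0.0554, 0.1549]
tool_rot: [0.614, 0.789, -0.0, -0.001]
ft_force: [-0.4, -0.8, 0.8]
grip_width: 0.0595
grasp_force: 0.0
```

Request:
send_rows:
  steps: "0.4 0 0 -0.0138 0 0 0;0.4 0 0 -0.0138 0 0 0;0.4 0 0 -0.0138 0 0 0;0.4 0 0 -0.0138 0 0 0;0.4 0 0 -0.0138 0 0 0"

```text
clock: 2.6
eef_pos: [0.562, 0.0552, 0.0861]
tool_rot: [0.615, 0.789, -0.0, -0.0]
ft_force: [-0.8, 0.4, 0.0]
grip_width: 0.0596
grasp_force: 0.0
```

Request:
send_rows:
  steps: "0.4 0 0 0 0 0 0;-1 0 0 0 0 0 0;-1 0 0 0 0 0 0;-1 0 0 0 0 0 0;-1 0 0 0 0 0 0"

```text
clock: 3.02
eef_pos: [0.5636, 0.0553, 0.0886]
tool_rot: [0.615, 0.789, 0.001, 0.001]
ft_force: [0.7, 0.5, 0.7]
grip_width: 0.0184
grasp_force: 58.5
```

Request:
send_rows:
  steps: "-1 0 0 0 0 0 0;-1 0 0 0 0 0 0;-1 0 0 0.002 0 0 0;-1 0 0 0.003 0 0 0;-1 0 0 0.005 0 0 0"

```text
clock: 3.43
eef_pos: [0.561, 0.055, 0.0962]
tool_rot: [0.615, 0.789, -0.001, -0.001]
ft_force: [0.5, -0.1, -4.5]
grip_width: 0.0178
grasp_force: 58.7
```

Request:
send_rows:
  steps: "-1 0 0 0.015 0 0 0;-1 0 0 0.02 0 0 0;-1 0 0 0.025 0 0 0;-1 0 0 0.025 0 0 0;-1 0 0 0.02 0 0 0"

```text
clock: 3.85
eef_pos: [0.5623, 0.0551, 0.2039]
tool_rot: [0.615, 0.789, -0.0, -0.0]
ft_force: [1.4, 0.0, -2.5]
grip_width: 0.018
grasp_force: 59.0
```

Request:
send_rows:
  steps: "-1 -0.005 0.011 0 0 0 0;-1 -0.01 0.021 0 0 0 0;-1 -0.012 0.025 0 0 0 0;-1 -0.012 0.025 0 0 0 0;-1 -0.0125 0.026 0 0 0 0"

```text
clock: 4.27
eef_pos: [0.509, 0.1642, 0.2006]
tool_rot: [0.615, 0.789, -0.001, -0.001]
ft_force: [0.4, 0.0, -3.6]
grip_width: 0.0182
grasp_force: 59.0
```

Request:
send_rows:
  steps: "-1 -0.012 0.026 0 0 0 0;-1 -0.012 0.026 0 0 0 0;-1 -0.012 0.026 0 0 0 0;-1 -0.008 0.018 0 0 0 0;-1 -0.003 0.008 0 0 0 0"

```text
clock: 4.68
eef_pos: [0.4611, 0.2697, 0.2007]
tool_rot: [0.613, 0.79, -0.001, -0.001]
ft_force: [-0.0, 0.0, -4.0]
grip_width: 0.0179
grasp_force: 59.0
```

Request:
send_rows:
  steps: "-1 0 0 -0.02 0 0 0;-1 0 0 -0.03 0 0 0;-1 0 0 -0.03 0 0 0;-1 0 0 -0.03 0 0 0;-1 0 0 -0.025 0 0 0"

```text
clock: 5.1
eef_pos: [0.4622, 0.2662, 0.0642]
tool_rot: [0.615, 0.789, -0.002, -0.001]
ft_force: [0.2, 0.7, -3.6]
grip_width: 0.0181
grasp_force: 58.9
```

Request:
send_rows:
  steps: "-1 0 0 -0.01 0 0 0;-1 0 0 0 0 0 0;-1 0 0 0 0 0 0;-1 0 0 0 0 0 0;-1 0 0 0 0 0 0"

```text
clock: 5.52
eef_pos: [0.4656, 0.268, 0.0593]
tool_rot: [0.615, 0.789, 0.002, 0.001]
ft_force: [-0.3, 0.3, -4.1]
grip_width: 0.0183
grasp_force: 59.1
```

```bash
python3 - <<'E'
from m import *
for n in('top','side'):
    c=camera(n); g=(.464,.267); np.save(n+'1.npy',c,allow_pickle=True)
    rep(n+' disc',sel(c,[0,0,0],[180,90,255],g,.035,.015,.05))
    rep(n+' pad',sel(c,[5,60,40],[25,255,255],g,.05,.001,.012))
save('s1',camera('side')['frame'][250:450,200:420].repeat(3,0).repeat(3,1)[:600])
E
```

```text
top disc 96 med [471.3 250.6  45.2] ztop [28.4 45.2 49.8] box [468.2 256.6] [39.7 20.2] 14.9
top pad 552 med [469.9 252.1   4.5] ztop [1.9 4.5 7.3] box [467.4 260.3] [73.6 58.5] 13.7
side disc 406 med [452.6 283.1  37.8] ztop [22.9 37.8 49.7] box [461.2 274.1] [43. 29.] 28.0
side pad 877 med [453.  279.3   4.3] ztop [2.6 4.3 6. ] box [462.1 269.8] [69.9 61.3] 35.9
```

View pics/s1.png

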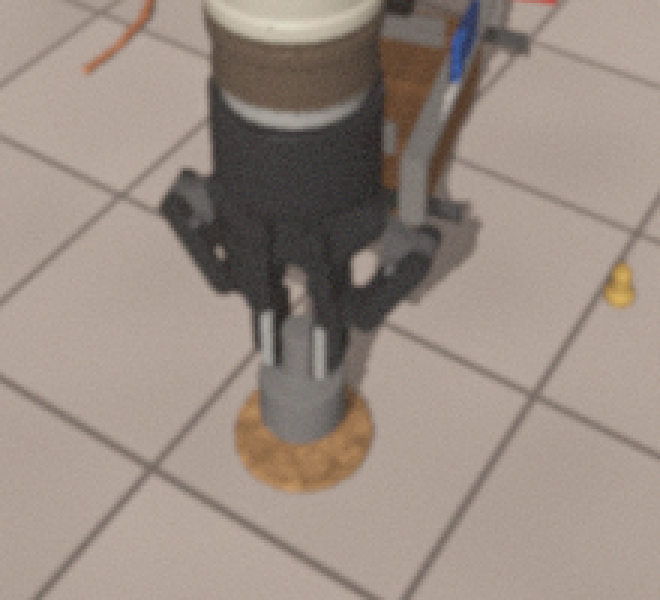

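The side crop shows the weight upright in the fingers, centred over the pad at about (300,420) and roughly 14 mm above it. I lower it.

Request:
send_rows:
  steps: "-1 0 0 -0.005 0 0 0;-1 0 0 -0.004 0 0 0;-1 0 0 -0.003 0 0 0;-1 0 0 0 0 0 0;-1 0 0 0 0 0 0"

```text
clock: 6.08
eef_pos: [0.4636, 0.267, 0.0448]
tool_rot: [0.615, 0.789, -0.001, -0.0]
ft_force: [0.5, 0.2, -3.7]
grip_width: 0.0176
grasp_force: 59.1
```

Request:
send_rows:
  steps: "-1 0 0 -0.001 0 0 0;-1 0 0 -0.001 0 0 0;-1 0 0 0 0 0 0;-1 0 0 0 0 0 0;-1 0 0 0 0 0 0"

```text
clock: 6.5
eef_pos: [0.4643, 0.2673, 0.0436]
tool_rot: [0.615, 0.789, 0.0, 0.0]
ft_force: [0.0, -0.1, -0.4]
grip_width: 0.0181
grasp_force: 59.3
```

Request:
send_rows:
  steps: "-1 0 0 -0.001 0 0 0;-0.3 0 0 0 0 0 0;0.1 0 0 0 0 0 0;0.4 0 0 0 0 0 0;0.4 0 0 0 0 0 0"

```text
clock: 6.92
eef_pos: [0.4642, 0.2673, 0.0424]
tool_rot: [0.615, 0.789, 0.0, 0.0]
ft_force: [-0.8, -0.0, 0.9]
grip_width: 0.0598
grasp_force: 0.0
```

Request:
send_rows:
  steps: "0.4 0 0 0 0 0 0;0.4 0 0 0.01 0 0 0;0.4 0 0 0.02 0 0 0;0.4 0 0 0.03 0 0 0;0.4 0 0 0.035 0 0 0"

```text
clock: 7.33
eef_pos: [0.4627, 0.2664, 0.1373]
tool_rot: [0.615, 0.789, -0.002, -0.001]
ft_force: [0.6, 1.4, 0.1]
grip_width: 0.0601
grasp_force: 0.0
```

Request:
send_rows:
  steps: "0.4 0 0 0.03 0 0 0;0.4 0 0 0.03 0 0 0;0.4 0 0 0.02 0 0 0;0.4 0 0 0 0 0 0;0.4 0 0 0 0 0 0"

```text
clock: 7.75
eef_pos: [0.4649, 0.2677, 0.2195]
tool_rot: [0.615, 0.789, 0.002, 0.001]
ft_force: [0.5, 0.3, -0.6]
grip_width: 0.0597
grasp_force: 0.0
```

```bash
python3 - <<'E'
from m import *
o=get_obs();print(np.round(o['eef_pos'],4),np.round(o['tool_rot'],3),np.round(o['joint_pos'],2))
for n in('top','side'):
    c=camera(n); g=(.464,.267)
    try:
        rep(n+' knob',sel(c,[0,0,0],[180,90,255],g,.035,.055,.075))
        rep(n+' disc',sel(c,[0,0,0],[180,90,255],g,.035,.015,.04))
    except Exception as e: print(n,e)
E
```

```text
[0.4649 0.2677 0.2195] [0.615 0.789 0.002 0.001] [ 0.52  0.31  0.07  1.33 -0.    1.85]
top knob 110 med [463.5 266.3  64. ] ztop [60.  64.  67.1] box [463.3 267.5] [18.  19.9] 0.2
top disc 352 med [467.5 259.8  34.9] ztop [21.7 34.9 38.6] box [464.3 266.4] [41.5 42.9] 2.2
side knob 169 med [462.3 268.8  63.8] ztop [55.8 63.8 65.4] box [463.6 267.3] [19.  19.6] 2.0
side disc 590 med [455.7 276.6  34.2] ztop [17.7 34.2 37.3] box [462.3 268.4] [42.5 39.7] 31.8
```

The weight stands upright on the pad (knob at 463,267, top at 65 mm). Next I go to the orange scraper.

Request:
send_rows:
  steps: "0.4 0.0031 -0.0357 0 0 0 0.0635;0.4 0.0031 -0.0357 0 0 0 0.0635;0.4 0.0031 -0.0357 0 0 0 0.0635;0.4 0.0031 -0.0357 0 0 0 0.0635;0.4 0.0031 -0.0357 0 0 0 0.0635"

```text
clock: 8.27
eef_pos: [0.4782, 0.0871, 0.2156]
tool_rot: [0.48, 0.877, -0.001, -0.001]
ft_force: [0.7, -0.7, 0.0]
grip_width: 0.0601
grasp_force: 0.0
```

Request:
send_rows:
  steps: "0.4 0.0031 -0.0357 0 0 0 0.0635;0.4 0.0031 -0.0357 0 0 0 0.0635;0.4 0.0031 -0.0357 0 0 0 0.0635;0.4 0.0031 -0.0357 0 0 0 0.0635;0.4 0.0031 -0.0357 0 0 0 0.0635"

```text
clock: 8.68
eef_pos: [0.4937, -0.0913, 0.2156]
tool_rot: [0.336, 0.942, -0.0, -0.002]
ft_force: [-0.2, -0.2, -0.5]
grip_width: 0.0598
grasp_force: 0.0
```

Request:
send_rows:
  steps: "0.4 0.0031 -0.0357 0 0 0 0.0635;0.4 0.0031 -0.0357 0 0 0 0.0635;0.4 0.0031 -0.0357 0 0 0 0.0635;0.4 0.0031 -0.0357 0 0 0 0.0635;0.4 0.0031 -0.0357 0 0 0 0.0635"

```text
clock: 9.1
eef_pos: [0.5094, -0.2696, 0.2153]
tool_rot: [0.183, 0.983, 0.001, -0.002]
ft_force: [0.7, 0.4, 0.6]
grip_width: 0.06
grasp_force: 0.0
```

Request:
send_rows:
  steps: "0.4 0 0 -0.02 0 0 0;0.4 0 0 -0.03 0 0 0;0.4 0 0 -0.03 0 0 0;0.4 0 0 -0.015 0 0 0;0.4 0 0 0 0 0 0"

```text
clock: 9.52
eef_pos: [0.5062, -0.2663, 0.1159]
tool_rot: [0.185, 0.983, 0.002, -0.006]
ft_force: [-0.9, 0.1, -0.9]
grip_width: 0.06
grasp_force: 0.0
```

```bash
python3 - <<'E'
from m import *
o=get_obs();print(np.round(o['eef_pos'],4),np.round(o['tool_rot'],3),np.round(o['joint_pos'],2))
save('w2',camera('wrist')['frame'])
E
```

```text
[ 0.5062 -0.2663  0.1159] [ 0.185  0.983  0.002 -0.006] [-0.48  0.46  0.02  1.14  0.   -0.11]
```

View pics/w2.png

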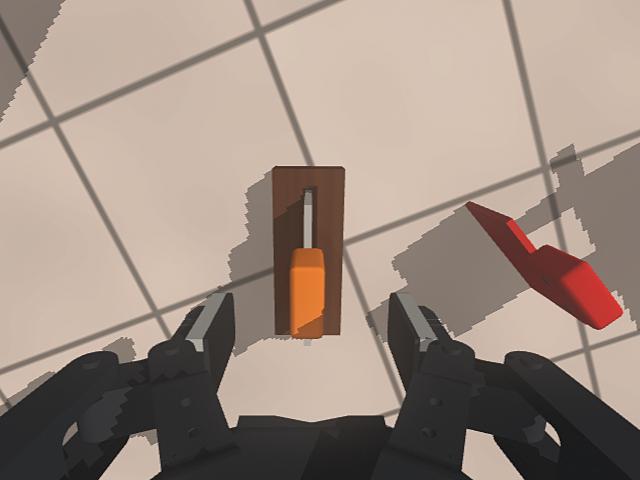

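The wrist view shows the orange handle at (308,290), parallel to the pads and midway between them (235 and 390). The red one is well clear. I descend and grip.

Request:
send_rows:
  steps: "0.4 0 0 -0.012 0 0 0;0.4 0 0 -0.015 0 0 0;0.4 0 0 -0.015 0 0 0;0.4 0 0 -0.012 0 0 0;0.4 0 0 -0.005 0 0 0"

```text
clock: 9.98
eef_pos: [0.5102, -0.268, 0.0627]
tool_rot: [0.184, 0.983, 0.0, -0.001]
ft_force: [-0.1, 0.3, 0.3]
grip_width: 0.0599
grasp_force: 0.0
```

Request:
send_rows:
  steps: "0.4 0 0 0 0 0 0;0.4 0 0 0 0 0 0;-0.3 0 0 0 0 0 0;-0.5 0 0 0 0 0 0;-1 0 0 0 0 0 0"

```text
clock: 10.4
eef_pos: [0.5111, -0.2686, 0.0643]
tool_rot: [0.185, 0.983, -0.0, 0.001]
ft_force: [0.9, 0.9, -0.8]
grip_width: 0.0243
grasp_force: 0.0
```

Request:
send_rows:
  steps: "-1 0 0 0 0 0 0;-1 0 0 0 0 0 0;-1 0 0 0 0 0 0;-1 0 0 0 0 0 0;-1 0 0 0 0 0 0"

```text
clock: 10.82
eef_pos: [0.511, -0.2689, 0.0642]
tool_rot: [0.185, 0.983, -0.001, 0.001]
ft_force: [-1.4, -1.4, 5.7]
grip_width: 0.0155
grasp_force: 59.2
```

Request:
send_rows:
  steps: "-1 0 0 0.004 0 0 0;-1 0 0 0.006 0 0 0;-1 0 0 0.01 0 0 0;-1 0 0 0.015 0 0 0;-1 0 0 0.02 0 0 0"

```text
clock: 11.23
eef_pos: [0.5093, -0.2674, 0.1177]
tool_rot: [0.184, 0.983, 0.001, -0.002]
ft_force: [0.4, -1.2, -1.9]
grip_width: 0.0155
grasp_force: 58.4
```

Request:
send_rows:
  steps: "-1 0 0 0.025 0 0 0;-1 0 0 0.025 0 0 0;-1 0 0 0.02 0 0 0;-1 0 0 0.01 0 0 0;-1 0 0 0 0 0 0"

```text
clock: 11.65
eef_pos: [0.512, -0.2689, 0.2015]
tool_rot: [0.185, 0.983, -0.001, 0.003]
ft_force: [-0.4, 0.1, -0.8]
grip_width: 0.0152
grasp_force: 58.4
```

Request:
send_rows:
  steps: "-1 0.0026 0.0162 0 0 0 0.0309;-1 0.0052 0.0324 0 0 0 0.0618;-1 0.0052 0.0324 0 0 0 0.0618;-1 0.0052 0.0324 0 0 0 0.0618;-1 0.0052 0.0324 0 0 0 0.0618"

```text
clock: 12.07
eef_pos: [0.5328, -0.121, 0.1964]
tool_rot: [0.045, 0.999, 0.0, -0.002]
ft_force: [0.1, 0.6, -1.4]
grip_width: 0.0153
grasp_force: 58.6
```

Request:
send_rows:
  steps: "-1 0.0052 0.0324 0 0 0 0.0618;-1 0.0052 0.0324 0 0 0 0.0618;-1 0.0052 0.0324 0 0 0 0.0618;-1 0.0052 0.0324 0 0 0 0.0618;-1 0.0052 0.0324 0 0 0 0.0618"

```text
clock: 12.48
eef_pos: [0.5589, 0.0411, 0.1965]
tool_rot: [-0.109, 0.994, 0.0, -0.002]
ft_force: [1.0, -0.9, -0.9]
grip_width: 0.0153
grasp_force: 58.6
```

Request:
send_rows:
  steps: "-1 0.0026 0.0162 0 0 0 0.0309;-1 0 0 0 0 0 0;-1 0 0 0 0 0 0;-1 0 0 0 0 0 0;-1 0 0 0 0 0 0"

```text
clock: 12.9
eef_pos: [0.562, 0.0546, 0.1976]
tool_rot: [-0.122, 0.993, -0.0, -0.001]
ft_force: [0.3, -0.5, -1.6]
grip_width: 0.0149
grasp_force: 58.7
```

```bash
python3 - <<'E'
from m import *
o=get_obs();print(np.round(o['eef_pos'],4),np.round(o['tool_rot'],3),np.round(o['joint_pos'],2))
s=camera('side'); t=camera('top'); g=(.563,.0555)
for n,c in(('s',s),('t',t)):
  for a,b in((.135,.20),(.055,.0),(.094,.12)):
    try: rep(n+str(a),sel(c,*any_,g,.05,a,b))
    except Exception as e: pass
save('s3',cv2.resize(s['frame'][130:350,200:440],None,fx=2.5,fy=2.5))
E
```

```text
[0.562  0.0546 0.1976] [-0.122  0.993 -0.    -0.001] [ 0.1   0.39  0.12  1.31 -0.   -0.15]
s0.135 1207 med [559.7  55.3 168.7] ztop [141.6 168.7 195.9] box [561.4  60. ] [81.7 18.8] 13.3
s0.094 25 med [567.4   8.9  99.4] ztop [ 94.5  99.4 101.6] box [561.6  55.2] [27.5 99.6] 14.8
  return _methods._mean(a, axis=axis, dtype=dtype,
  ret = um.true_divide(
```

View pics/s3.png

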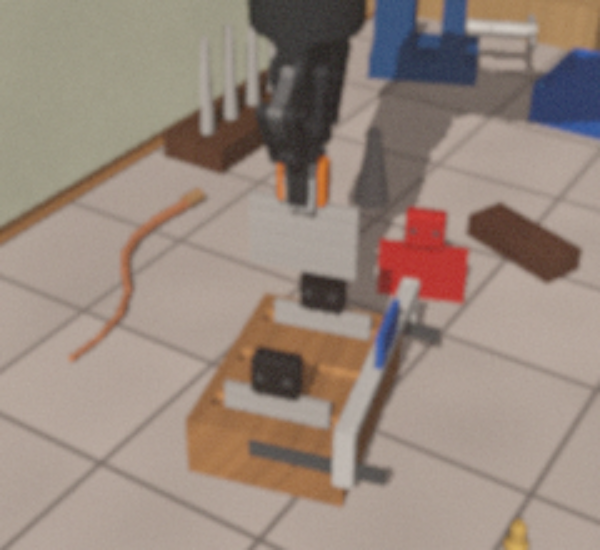

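The side view shows the orange scraper upright in the fingers above the rack, its blade at (303,238). The black ones are still in place at (322,292) and (277,372). One more measurement of the blade face in the rack frame before inserting.

```bash
python3 - <<'E'
from m import *
c=camera('side'); W=pts(c); P=W[np.isfinite(W).all(-1)]
a=np.radians(14.1); R=np.array([[np.cos(a),np.sin(a)],[-np.sin(a),np.cos(a)]])
q=P.copy(); q[:,:2]=(P[:,:2]-[.563,.0555])@R.T
b=q[(abs(q[:,0])<.05)&(abs(q[:,1])<.012)&(q[:,2]>.12)&(q[:,2]<.185)]
print(len(b),np.round(np.percentile(b,[1,50,99],axis=0)*1000,1))
A=np.c_[b[:,0],b[:,2]-.16,np.ones(len(b))]; print('y=',np.linalg.lstsq(A,b[:,1],rcond=None)[0].round(4))
lo=b[b[:,2]<.16]; print(np.round(np.percentile(lo[:,0],[1,99])*1000,1))
# same for a reference scraper face: bb at y=-56, ba at +56
for y in(-.056,.056):
    k=q[(abs(q[:,0])<.05)&(abs(q[:,1]-y)<.006)&(q[:,2]>.053)&(q[:,2]<.066)]
    print(y,len(k),np.round(np.median(k,0)*1000,1),np.round(np.percentile(k[:,0],[1,99])*1000,1))
E
```

```text
937 [[-4.050e+01 -2.700e+00  1.399e+02]
 [-2.100e+00  1.000e-01  1.627e+02]
 [ 3.810e+01  2.600e+00  1.846e+02]]
y= [-0.0027  0.0116  0.0001]
[-40.4  38. ]
-0.056 188 [  0.3 -55.9  59.1] [-39.2  38.4]
0.056 217 [-0.2 56.1 58.8] [-39.7  38.7]
```

Request:
send_rows:
  steps: "-1 0 0 -0.015 0 0 0;-1 0 0 -0.022 0 0 0;-1 0 0 -0.022 0 0 0;-1 0 0 -0.016 0 0 0;-1 0 0 -0.005 0 0 0"

```text
clock: 13.47
eef_pos: [0.5605, 0.0547, 0.1154]
tool_rot: [-0.122, 0.992, 0.0, -0.003]
ft_force: [-0.4, -0.2, -1.3]
grip_width: 0.0151
grasp_force: 58.6
```

Request:
send_rows:
  steps: "-1 0 0 0 0 0 0;-1 0 0 -0.003 0 0 0;-1 0 0 -0.004 0 0 0;-1 0 0 -0.004 0 0 0;-1 0 0 -0.004 0 0 0"

```text
clock: 13.88
eef_pos: [0.5632, 0.0557, 0.1039]
tool_rot: [-0.123, 0.992, -0.0, 0.001]
ft_force: [-0.3, 0.3, -1.5]
grip_width: 0.0149
grasp_force: 58.6
```

Request:
send_rows:
  steps: "-1 0 0 -0.004 0 0 0;-1 0 0 -0.004 0 0 0;-1 0 0 -0.004 0 0 0;-1 0 0 -0.004 0 0 0;-1 0 0 -0.002 0 0 0"

```text
clock: 14.3
eef_pos: [0.5621, 0.0557, 0.0845]
tool_rot: [-0.123, 0.992, 0.0, -0.001]
ft_force: [0.2, -0.8, -1.0]
grip_width: 0.0151
grasp_force: 58.6
```

Request:
send_rows:
  steps: "-1 0 0 -0.004 0 0 0;-1 0 0 -0.003 0 0 0;-1 0 0 -0.003 0 0 0;-1 0 0 -0.002 0 0 0;-1 0 0 0 0 0 0"

```text
clock: 14.72
eef_pos: [0.5622, 0.0557, 0.0727]
tool_rot: [-0.123, 0.992, 0.0, -0.0]
ft_force: [-0.8, -0.2, -1.5]
grip_width: 0.0151
grasp_force: 58.6
```

Request:
send_rows:
  steps: "-1 0 0 -0.002 0 0 0;-1 0 0 -0.001 0 0 0;-1 0 0 -0.001 0 0 0;-1 0 0 0 0 0 0;-1 0 0 0 0 0 0"

```text
clock: 15.13
eef_pos: [0.5625, 0.0557, 0.0693]
tool_rot: [-0.123, 0.992, 0.0, -0.0]
ft_force: [-0.3, -1.1, -1.1]
grip_width: 0.0155
grasp_force: 58.6
```

Request:
send_rows:
  steps: "-1 0 0 -0.001 0 0 0;-1 0 0 0 0 0 0;-1 0 0 -0.001 0 0 0;-1 0 0 0 0 0 0;-1 0 0 0 0 0 0"

```text
clock: 15.55
eef_pos: [0.5627, 0.0557, 0.0682]
tool_rot: [-0.123, 0.992, -0.0, 0.0]
ft_force: [-2.1, -0.3, 5.5]
grip_width: 0.0152
grasp_force: 59.5
```

The force shows floor contact at z 0.068, as expected for seated. I release with a partial opening and retreat.

Request:
send_rows:
  steps: "-0.5 0 0 0 0 0 0;-0.3 0 0 0 0 0 0;-0.2 0 0 0 0 0 0;-0.2 0 0 0 0 0 0;-0.2 0 0 0 0 0 0"

```text
clock: 15.97
eef_pos: [0.5625, 0.0557, 0.0671]
tool_rot: [-0.123, 0.992, 0.0, -0.0]
ft_force: [-0.2, -0.1, 0.3]
grip_width: 0.0343
grasp_force: 0.0
```

Request:
send_rows:
  steps: "-0.2 0 0 0.01 0 0 0;-0.2 0 0 0.025 0 0 0;-0.2 0 0 0.035 0 0 0;-0.2 0 0 0.035 0 0 0;-0.2 0 0 0.025 0 0 0"

```text
clock: 16.38
eef_pos: [0.5634, 0.0558, 0.2012]
tool_rot: [-0.123, 0.992, -0.0, 0.002]
ft_force: [1.0, 0.0, -0.0]
grip_width: 0.0342
grasp_force: 0.0
```

Request:
send_rows:
  steps: "-1 -0.0194 -0.0049 0 0 0 0;-1 -0.0194 -0.0049 0 0 0 0;-1 -0.0194 -0.0049 0 0 0 0;-1 -0.0194 -0.0049 0 0 0 0;-1 -0.0194 -0.0049 0 0 0 0"

```text
clock: 16.8
eef_pos: [0.4647, 0.031, 0.1981]
tool_rot: [-0.123, 0.992, -0.0, 0.0]
ft_force: [-0.7, -0.6, -0.3]
grip_width: 0.0004
grasp_force: 0.0
```

```bash
python3 - <<'E'
from m import *
o=get_obs();print(np.round(o['eef_pos'],4),np.round(o['tool_rot'],3),np.round(o['joint_pos'],2),o['grip_width'])
a=np.radians(14.1); R=np.array([[np.cos(a),np.sin(a)],[-np.sin(a),np.cos(a)]])
c=camera('side'); save('s4',cv2.resize(c['frame'][130:350,200:440],None,fx=2.5,fy=2.5))
rep('orange',sel(c,[3,150,80],[18,255,255],(.563,.0555),.04,.08,.13))
for n in ('side','top'):
    c=camera(n); W=pts(c); P=W[np.isfinite(W).all(-1)]; q=P.copy(); q[:,:2]=(P[:,:2]-[.563,.0555])@R.T
    for nm,k in (('bar',q[(abs(q[:,1])<.1)&(abs(q[:,1])>.03)&(q[:,0]>-.09)&(q[:,0]<-.042)&(q[:,2]>.079)&(q[:,2]<.085)]),('tab',q[(abs(q[:,1])<.03)&(q[:,0]>-.09)&(q[:,0]<-.03)&(q[:,2]>.09)&(q[:,2]<.115)])):
        if len(k): print(n,nm,len(k),np.round(np.percentile(k,[2,50,98],axis=0)*1000,1).tolist())
E
```

```text
[0.4647 0.031  0.1981] [-0.123  0.992 -0.     0.   ] [ 0.07  0.19 -0.15  1.23  0.   -0.18] 0.0003925251947630722
orange 242 med [560.3  61.7  95.2] ztop [ 81.4  95.2 102.1] box [562.1  57.6] [35.3 17.6] 18.9
side bar 308 [[-69.3, -95.9, 79.5], [-63.4, 51.3, 81.3], [-55.6, 96.5, 83.2]]
side tab 132 [[-69.4, -24.3, 91.0], [-68.2, 7.0, 107.1], [-63.8, 24.9, 112.4]]
top bar 372 [[-68.7, -96.0, 79.2], [-60.5, -53.8, 81.3], [-55.3, 83.7, 84.2]]
top tab 86 [[-68.8, -24.4, 99.2], [-65.4, -6.0, 111.2], [-63.1, 20.6, 114.1]]
```

View pics/s4.png

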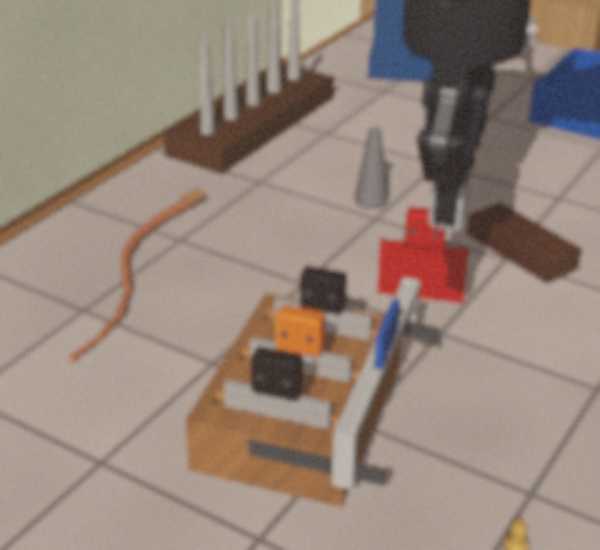

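The scraper is seated: its handle at (300,330) is level with the black ones and its top is at 102 mm. The keeper's tab face is at rack x -69 mm, so it has about 27 mm to go. I lower the closed fingers in front of it and push.

Request:
send_rows:
  steps: "-1 0 0 -0.02 0 0 0;-1 0 0 -0.03 0 0 0;-1 0 0 -0.03 0 0 0;-1 0 0 -0.02 0 0 0;-1 0 0 -0.007 0 0 0"

```text
clock: 17.37
eef_pos: [0.4642, 0.0312, 0.0876]
tool_rot: [-0.123, 0.992, 0.0, -0.002]
ft_force: [-0.4, -0.6, -0.1]
grip_width: -0.0002
grasp_force: 0.0
```

Request:
send_rows:
  steps: "-1 0 0 0 0 0 0;-1 0.0039 0.001 0 0 0 0;-1 0.0049 0.0012 0 0 0 0;-1 0.0049 0.0012 0 0 0 0;-1 0.0039 0.001 0 0 0 0"

```text
clock: 17.78
eef_pos: [0.4853, 0.0359, 0.0918]
tool_rot: [-0.123, 0.992, -0.0, 0.002]
ft_force: [0.3, -0.7, -0.4]
grip_width: -0.0001
grasp_force: 0.0
```

Request:
send_rows:
  steps: "-1 0.0039 0.001 0 0 0 0;-1 0.0039 0.001 0 0 0 0;-1 0.0039 0.001 0 0 0 0;-1 0.0039 0.001 0 0 0 0;-1 0.0039 0.001 0 0 0 0"

```text
clock: 18.2
eef_pos: [0.5027, 0.0406, 0.0903]
tool_rot: [-0.123, 0.992, -0.0, -0.0]
ft_force: [-1.9, -1.1, 2.0]
grip_width: -0.0
grasp_force: 1.2
```

Request:
send_rows:
  steps: "-1 0.0029 0.0007 0 0 0 0;-1 0.0029 0.0007 0 0 0 0;-1 0.0019 0.0005 0 0 0 0;-1 0 0 0 0 0 0;-1 0 0 0 0 0 0"

```text
clock: 18.62
eef_pos: [0.5109, 0.0428, 0.0903]
tool_rot: [-0.123, 0.992, 0.0, 0.001]
ft_force: [-0.2, 0.1, -0.1]
grip_width: 0.0002
grasp_force: 0.0
```

Request:
send_rows:
  steps: "-1 0.001 0.0002 0 0 0 0;-1 0.001 0.0002 0 0 0 0;-1 0.001 0.0002 0 0 0 0;-1 0 0 0 0 0 0;-1 0 0 0 0 0 0"

```text
clock: 19.03
eef_pos: [0.5124, 0.0431, 0.0902]
tool_rot: [-0.123, 0.992, 0.0, -0.001]
ft_force: [-5.8, -0.5, 4.2]
grip_width: -0.0003
grasp_force: 2.4
```

Request:
send_rows:
  steps: "-1 0.001 0.0002 0 0 0 0;-1 0.001 0.0002 0 0 0 0;-1 0 0 0 0 0 0;-1 0 0 0 0 0 0;-1 0 0 0 0 0 0"

```text
clock: 19.45
eef_pos: [0.5125, 0.043, 0.09]
tool_rot: [-0.123, 0.992, -0.0, -0.003]
ft_force: [-10.2, -2.3, 6.8]
grip_width: -0.0003
grasp_force: 4.8
```

```bash
cat > k.py <<'E'
from m import *
a=np.radians(14.1); R=np.array([[np.cos(a),np.sin(a)],[-np.sin(a),np.cos(a)]])
for n in ('side','top'):
    c=camera(n); W=pts(c); P=W[np.isfinite(W).all(-1)]; q=P.copy(); q[:,:2]=(P[:,:2]-[.563,.0555])@R.T
    k=q[(abs(q[:,1])<.1)&(abs(q[:,1])>.07)&(q[:,0]>-.09)&(q[:,0]<-.022)&(q[:,2]>.079)&(q[:,2]<.085)]
    print(n,'bar',len(k),np.round(np.percentile(k,[2,50,98],axis=0)*1000,1).tolist())
    for nm,g in(('weight',(.464,.267)),): rep(nm,sel(c,[0,0,0],[180,90,255],g,.035,.055,.075))
    rep('orange',sel(c,[3,150,80],[18,255,255],(.563,.0555),.04,.09,.13))
save('e%d'%int(get_obs()['clock']),c['frame'])
E
python3 k.py
```

```text
side bar 95 [[-41.9, 70.8, 79.5], [-35.2, 85.3, 81.5], [-27.9, 97.2, 83.1]]
weight 167 med [462.1 268.3  63.9] ztop [56.2 63.9 65.6] box [463.6 266.7] [19.3 19.9] 35.9
orange 167 med [560.7  60.3  99.4] ztop [ 90.9  99.4 102.3] box [562.3  57. ] [35.4 15.9] 14.8
top bar 116 [[-41.6, -97.3, 79.3], [-35.1, -84.3, 81.4], [-28.5, -70.6, 84.2]]
weight 110 med [463.3 266.2  64.1] ztop [58.7 64.1 66.9] box [463.3 267.2] [18.  19.7] 0.4
  return _methods._mean(a, axis=axis, dtype=dtype,
  ret = um.true_divide(
Traceback (most recent call last):
  File "k.py", line 8, in <module>
    rep('orange',sel(c,[3,150,80],[18,255,255],(.563,.0555),.04,.09,.13))
    ~~~^^^^^^^^^^^^^^^^^^^^^^^^^^^^^^^^^^^^^^^^^^^^^^^^^^^^^^^^^^^^^^^^^^
  File "m.py", line 12, in rep
    print(n,len(P),'med',np.round(np.median(P,0)*1000,1),'ztop',np.round(np.percentile(P[:,2],[5,50,95])*1000,1),'box',*box(P))
                                                                         ~~~~~~~~~~~~~^^^^^^^^^^^^^^^^^^
IndexError: index -1 is out of bounds for axis 0 with size 0
```

The keeper is fully in: the bar covers -42 to -28 mm. I back off and rise.

Request:
send_rows:
  steps: "-1 -0.0097 -0.0024 0 0 0 0;-1 -0.0194 -0.0049 0 0 0 0;-1 -0.0194 -0.0049 0 0 0 0;-1 0 0 0.02 0 0 0;-1 0 0 0.03 0 0 0"

```text
clock: 19.97
eef_pos: [0.4637, 0.0309, 0.138]
tool_rot: [-0.123, 0.992, 0.0, -0.003]
ft_force: [0.8, 0.9, 0.2]
grip_width: 0.0002
grasp_force: 0.0
```

Request:
send_rows:
  steps: "-1 -0.03 -0.0075 0.03 0 0 0;-1 -0.03 -0.0075 0.02 0 0 0;-1 -0.03 -0.0075 0 0 0 0;-1 0 0 0 0 0 0;-1 0 0 0 0 0 0"

```text
clock: 20.38
eef_pos: [0.378, 0.0089, 0.1901]
tool_rot: [-0.123, 0.992, -0.0, 0.002]
ft_force: [0.9, -0.3, 0.6]
grip_width: 0.0001
grasp_force: 0.0
```

```bash
python3 k.py
```

```text
side bar 154 [[-42.1, -97.7, 79.3], [-35.5, 76.2, 81.4], [-28.5, 96.9, 83.1]]
weight 168 med [462.2 268.5  63.7] ztop [56.7 63.7 65.4] box [463.3 267. ] [19.3 20.2] 44.4
orange 162 med [560.2  60.4  99.5] ztop [ 91.3  99.5 102.4] box [561.6  57.4] [34.9 15.5] 12.5
top bar 221 [[-41.5, -96.7, 79.2], [-34.7, 71.3, 81.5], [-28.3, 96.8, 84.1]]
weight 114 med [463.4 266.2  64. ] ztop [57.  64.  66.8] box [463.3 267.4] [17.9 20.2] 0.3
orange 175 med [562.9  57.7 101.2] ztop [ 98.  101.2 104.4] box [563.2  57.6] [35.3 15. ] 14.1
```

```bash
python3 -c "
from workcell import *
print(job_done())"
```

```text
the job is handed in; nothing more can be done
None
```

I handed the job in at about 20 s on the robot clock: by the last camera measurements the weight is upright on the pad, the orange scraper is fully home in the middle slot and the keeper is all the way in; `job_done()` returned no verdict.

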